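# Stow the candle box in the sill cupboard with the push stick

### The arm

A 6-joint arm with a two-finger parallel gripper is mounted at the origin on the work surface. World frame = base frame: x ahead of the robot, y to its left, z up, the work surface at z = 0. Lengths are in m, angles in rad, forces in N, time in s.
With the tool pointing down it reaches from about 0.425 to 0.95 m from the base axis. Payload 3.5 kg.
Tool frame: the origin (TCP) lies midway between the tips of the shut fingers; the grasp point (between the pads) lies 19 mm behind it; z points along the fingers, y is the line along which they close (so a half turn about z gives the same grasp; the last joint's range is limited). The gripper opens to 85 mm and grips with 20 to 120 N. Pads are 22 mm wide; open, the fingers measure 114 mm over their backs; the gripper's body (76 mm by 85 mm) begins 54 mm behind the grasp point. The pads swing forward as they close: fully open they stand 13 mm farther back than shut.
Start: joints at [-1.342, 0.286, 1.577, -0, 1.279, -0.15], TCP at [0.25, -0.627, 0.231] pointing down, gripper open.
Joint ranges: [-2.77, 2.77], [-0.9, 2.22], [0.21, 2.48], [-1.53, 4.67], [0.24, 2.81], [-2.84, 2.84]. Speed limits (rad/s): [2.79, 2.79, 3.14, 3.14, 3.14, 3.14].

### API

Orientations are given as a unit quaternion [x, y, z, w].
In Python, from plant import ctrl, cams, order gives the robot as it stands.
- The arm moves only by the tool move_arm, never from a script. Its argument "plan" is one flat list of numbers, 7 for each row, row after row: the shift along the world's x, y, z in mm, then the turn, a rotation vector about the world's x, y, z in degrees, then the finger opening in mm, from 0 to 85.4. A call has 1 to 12 rows; each row shifts and turns the commanded pose from where the row before left it; what a row does not reach is not made up. A row lasts 1/10 s, in which the tool goes at most 50 mm and 8.59 degrees, less where a joint would pass 70% of its speed; a pose out of reach is approached as far as the arm can. A call is refused whole if a number of a shift passes 50 or a number of a turn 8.59, either way. A call with a gripper value outside its range is refused whole. The fingers move at their own pace and stop on an object; "newtons" is the grip in N (left out, the last holds). Time passes only in rows, so rows that do not move let the fingers close. It gives the time, the measured TCP pose, the force, the opening and the grip force at its end, in the units of the state.
- ctrl.get_state(): the state, without advancing time (a new reading comes with each control period).
- cams.read_camera(name): name is "scene" or "top" or "wrist"; returns a dict with "color" (384x512x3 uint8, red, green, blue), "fov_y" (degrees; the focal length in pixels is half the picture's height over the tangent of half this angle, whatever the lens; pixels are square), "cx", "cy" (the principal point, pixels), "origin" and "orientation" of the camera in the world; the wrist camera has in their place "T_tool_cam" (4x4, takes a point from camera to tool coordinates, whose origin is the TCP and whose axes are the flange's). Camera axes: x right, y up, looking along -z (the intrinsics and any distortion apply to the point x, -y, -z); pixel columns grow to the right and rows downward; lengths in m; the calibration is good to about 2 mm. A picture is of the moment at which its call begins: read the wrist's pose just before it. There is no depth.
- order.sign_off(): hands the job in; it is judged then, once.
The state is a dict: "time": time; "qpos": joint angles; "dq": joint speeds; "joint_efforts": joint torques, N m; "eef_pos": TCP position; "tcp_rot": TCP orientation; "contact_force": force on the tool from outside, world axes, zero at the start; "wrist_torque": the same for the moment, N m; "opening": opening from 0.0 (shut) to 1.0 (fully open); "finger_force": force on a finger pad.
Only numpy, scipy, OpenCV 4.12 (cv2) and the standard library are available. Lean on these libraries where they do the work, as an engineer would, in place of code of your own. Each camera call takes 0.05 s, during which the arm holds its last target. There are 200 camera calls.

### The job

Take the push stick from the enamel tray and press its toe down through the narrow slot in the top of the little cupboard, so that the sprung hook lets the door spring open. Then, touching the cupboard, its rail and the wooden candle box only with the stick, push the box square against the guide rail well before the doorway and feed it along the rail, kept flat against it all the way, until it is wholly inside the cupboard. Stand the stick back upright on its feet in the tray and let go, leaving the door open, the box upright and everything else on the sill where it was.

Things in the scene. Friction and masses are not known exactly. Their poses are not given: they have to be found in the camera images.
- cupboard: Fixed plywood cupboard on the sill, 112 mm high, with a birch guide rail leading to its bay. Origin on the sill, in the doorway plane, at the rail's face. +y = feed direction into the bay, -x = free side from which the box comes, z up. Rail: y -310 to 0 mm, 25 mm high, 18 mm thick. A shut neighbour bay, 120 mm wide, stands on the +x side of the bay.
- doorway (a point): Point on the sill in the doorway plane, 22 mm from the rail face: the centre line of a box lying against the rail. Axes as the cupboard's. The bay spans cupboard x = -72 to 0 mm, its wall flush with the rail face, is 130 mm deep, bottomless (the box slides on the sill), clear up to 76 mm at the doorway; the latch inside hangs no lower than 60 mm at rest.
- slot (a point): Centre of the narrow slot in the cupboard's top, at the level of its upper surface (112 mm above the sill): 22 mm from the rail face and 26 mm behind the doorway plane. The slot is 20 mm wide across (cupboard x) and 24 mm long (cupboard y); the top is 6 mm thick.
- hook_head (a point): Middle of the flat upper face of the sprung steel hook's head, seen through the slot, 8 mm below the cupboard's upper surface at rest. It moves straight down when pressed.
- hook (a joint): Travel of the sprung hook, m: 0 at rest (up), 0.012 fully pressed. Takes about 1.6 N to start and 3.8 N when fully down, lets go of the door at about 0.005 to 0.007, and springs back up when released.
- door (a joint): Opening of the bay's upright door, rad: 0 shut (it may rest at about 0.02 against the hook), 2.2 fully open. 67 mm wide, top edge 74 mm above the sill, hinged 70 mm from the rail face, on the side away from the rail. A light spring swings it open by itself in 1 to 2 s once the hook is pressed; it sweeps up to 67 mm in front of the doorway.
- box_center (a point): Centre of the loose wooden candle box, a closed block 90 mm long (its x axis, either way round), 44 mm wide (y), 36 mm high, about 0.22 kg; centre 18 mm above the sill. It starts away from the rail and askew. Lying against the rail its centre is at cupboard x = -22 mm; wholly inside when its centre is at least 48 mm past the doorway plane.
- stick_grip (a point): Centre of the upright handle of the loose birch push stick (0.12 kg), 80 mm above its feet; x = forward, y across, z up. Handle 28 mm long (x), 16 mm across (y), from 48 to 110 mm above the feet. Under it a level bar, 18 mm wide, 35 to 49 mm above the feet, x = -62 to 60 mm. It stands on a toe at the front and a heel at the rear, a cross foot 60 mm wide (y), x = -56 to -44 mm.
- stick_toe (a point): Front lower edge of the push stick's toe, at its middle: 60 mm ahead of the handle's centre, at the level of the feet. The toe is 12 mm long (stick x, reaching back from this point), 10 mm wide and 35 mm high up to the bar. Same axes as stick_grip.
- tray: Fixed white enamel tray, 160 mm (x) by 250 mm (y), rim 14 mm high, wall and floor 3 mm thick; origin at the centre of its underside on the sill. The push stick stands in it at the start, pointing roughly along its +y.
- dreidel: Bystander: plywood dreidel lying on its side, 30 mm body, about 66 mm long. Leave alone.
- votive: Bystander: solid glass candle dish, 60 mm across, 35 mm high. Leave alone.
- matchbox: Bystander: cardboard matchbox, 56 x 36 x 16 mm. Leave alone.
- box: The same candle box, with its origin at the centre of its underside; axes as at its centre.

How it is judged:
By the outcome, as a careful person would: the job done as asked, in the order asked, and still so for the second after the job is handed in, with the robot touching nothing.
It also fails if it takes over 72 s, if anything falls off the work surface, if the arm or the gripper's body presses on something with over 40 N, if the wrist force passes 120 N, or if a joint passes its speed limit or range.

## Working session

There is one attempt and no reset: what is moved stays moved. The work goes in short steps, Python scripts to look and compute and a tool call to move; the robot and the scene stay as the last step left them, time stands still between calls to the robot, and variables do not carry over. Pictures are saved under pics/ and viewed, at most 10 in all, crops included, and the job is handed in when it is done.

Besides the shell and the picture viewer there is one more tool, called after ">>>" as name(argument=value, ...), one argument or row to a line, values as JSON. move_arm: Moves the arm, as the interface text tells. Its arguments: {"type":"object","properties":{"plan":{"type":"array","items":{"type":"number"}},"newtons":{"type":"number"}},"required":["plan"]}

```bash
mkdir -p pics; ls; cat > h.py <<'E'
import numpy as np,cv2
from scipy.spatial.transform import Rotation as R
from plant import ctrl,cams,order
def shot(name,f=None):
    s=ctrl.get_state(); c=cams.read_camera(name)
    if name=='wrist':
        T=np.eye(4);T[:3,:3]=R.from_quat(s['tcp_rot']).as_matrix();T[:3,3]=s['eef_pos'];T=T@np.array(c['T_tool_cam'])
        c['o'],c['R']=T[:3,3],T[:3,:3]
    else:
        c['o']=np.array(c['origin']);q=np.array(c['orientation']);c['R']=q if q.shape==(3,3) else R.from_quat(q).as_matrix()
    c['f']=c['color'].shape[0]/2/np.tan(np.radians(c['fov_y']/2))
    if f: cv2.imwrite('pics/'+f,c['color'][:,:,::-1]); np.save('pics/'+f+'.npy',{k:v for k,v in c.items()},allow_pickle=True)
    return c
def load(f): return np.load('pics/'+f+'.npy',allow_pickle=True).item()
def ray(c,u,v):
    d=np.array([(u-c['cx'])/c['f'],-(v-c['cy'])/c['f'],-1.]);return c['o'],c['R']@d
def onz(c,u,v,z):
    o,d=ray(c,u,v);return o+d*(z-o[2])/d[2]
def tri(c1,p1,c2,p2):
    o1,d1=ray(c1,*p1);o2,d2=ray(c2,*p2)
    t=np.linalg.lstsq(np.c_[d1,-d2],o2-o1,rcond=None)[0];a=o1+d1*t[0];b=o2+d2*t[1];return (a+b)/2,np.linalg.norm(a-b)
def proj(c,P):
    p=c['R'].T@(np.array(P)-c['o']);return c['cx']+c['f']*p[0]/-p[2],c['cy']+c['f']*p[1]/p[2]
E
python3 - <<'E'
from h import *
for n in ['scene','top','wrist']:
    c=shot(n,n+'0.png');print(n,[ (k,v) for k,v in c.items() if k!='color'])
print(ctrl.get_state())
a=cv2.imread('pics/top0.png');cv2.imwrite('pics/top0b.png',cv2.resize(a,(800,600),interpolation=cv2.INTER_CUBIC))
E
```

```text
pics
scene [('fov_y', 55.542709262758784), ('cx', 252.989352097636), ('cy', 191.53332439559173), ('origin', array([ 0.92192874, -0.33018851,  0.91238856])), ('orientation', array([0.22801655, 0.11800172, 0.42440479, 0.86831136])), ('o', array([ 0.92192874, -0.33018851,  0.91238856])), ('R', array([[ 0.61191234, -0.68321831,  0.39846711],
       [ 0.79084369,  0.53577805, -0.29581773],
       [-0.01138184,  0.49613972,  0.86816809]])), ('f', np.float64(364.60212962770663))]
top [('fov_y', 51.11905992942281), ('cx', 258.428247054372), ('cy', 189.2753667421725), ('origin', array([ 0.37611185, -0.03619583,  0.93205853])), ('orientation', array([-0.06180003,  0.07454552,  0.71235908, -0.69510306])), ('o', array([ 0.37611185, -0.03619583,  0.93205853])), ('R', array([[-0.02602499,  0.98111212, -0.19168126],
       [-0.99953978, -0.02254941,  0.02029159],
       [ 0.01558602,  0.19212113,  0.98124744]])), ('f', np.float64(401.4623799217053))]
wrist [('fov_y', 69.546965095824), ('cx', 253.66842343669774), ('cy', 191.87053307980378), ('T_tool_cam', array([[ 1.01060522e-03,  9.49724547e-01,  3
[... 548 characters left out ...]
ime': 0.15, 'qpos': array([-1.34193345e+00,  2.87030283e-01,  1.57781237e+00, -1.24596780e-05,
        1.27864524e+00, -1.49969805e-01]), 'dq': array([ 0.00066824, -0.00309066, -0.00415041,  0.00102124, -0.00041399,
        0.00100299]), 'joint_efforts': array([ 1.37977444e-03, -4.06599391e+01, -2.93142343e+01, -5.15973943e-05,
        3.94859846e-03, -1.48669983e-05]), 'eef_pos': array([ 0.24956597, -0.62662046,  0.23023488]), 'tcp_rot': array([ 9.82113517e-01,  1.88287392e-01, -4.33301491e-05, -9.46647590e-04]), 'contact_force': array([-0.14201182, -0.77249857,  0.30036489]), 'wrist_torque': array([-0.05667044,  0.01601687,  0.01332814]), 'finger_force': 0.0, 'opening': 1.0014032639470507}
```

View pics/top0b.png

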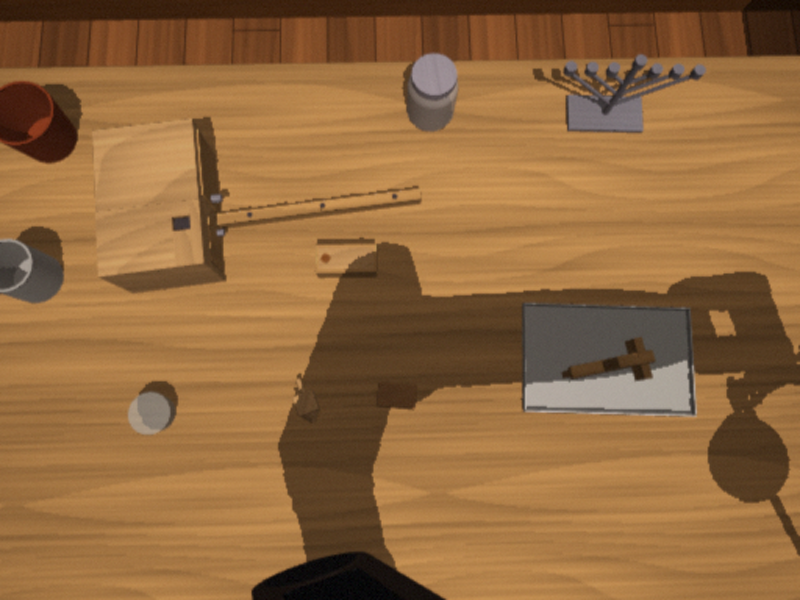

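View pics/scene0.png

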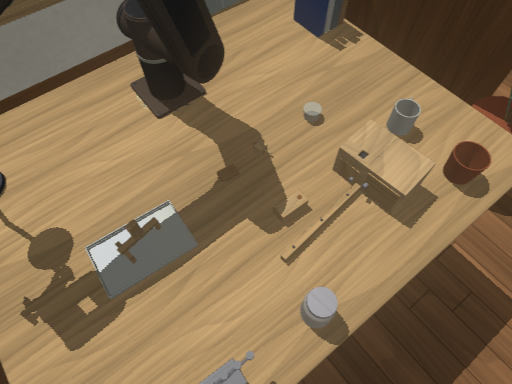

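```bash
python3 - <<'E'
from h import *
a=cv2.imread('pics/top0.png');b=cv2.imread('pics/scene0.png')
A=cv2.resize(a[70:190,50:280],None,fx=3.45,fy=3.45,interpolation=cv2.INTER_CUBIC)[:, :800]
t=cv2.resize(a[185:270,325:455],None,fx=3,fy=3,interpolation=cv2.INTER_CUBIC)
w=cv2.imread('pics/wrist0.png')
B=cv2.resize(b[115:270,260:440],None,fx=3,fy=3,interpolation=cv2.INTER_CUBIC)[:, :]
cv2.imwrite('pics/c1.png',A)
cv2.imwrite('pics/c2.png',B)
print(A.shape,t.shape,B.shape)
E
```

```text
(414, 794, 3) (255, 390, 3) (465, 540, 3)
```

View pics/c1.png

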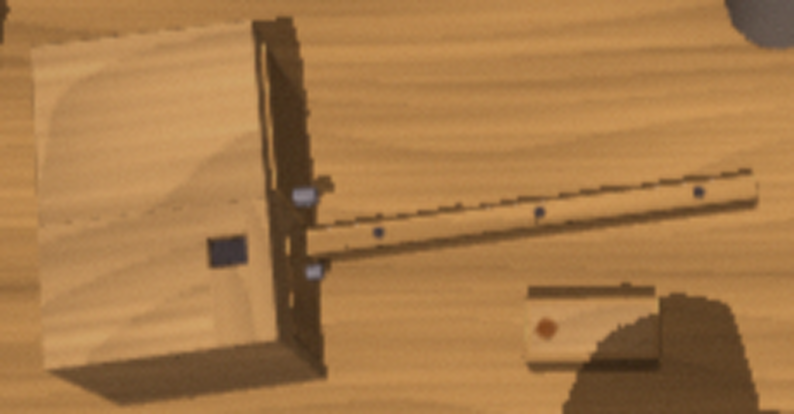

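View pics/wrist0.png

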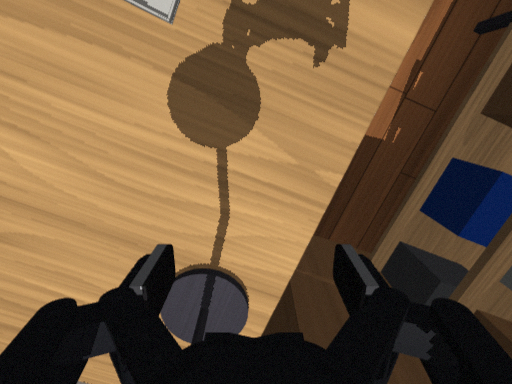

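```bash
python3 - <<'E'
from h import *
np.set_printoptions(precision=4,suppress=True)
c=load('top0.png');d=load('scene0.png')
C=lambda u,v:(50+u/3.45,70+v/3.45)
for n,p,z in [('slot',(227,250),.112),('railfar',(756,201),.025),('railnear',(308,256),.025),('railbot',(757,207),0),('boxA',(527,297),.036),('B',(655,297),.036),('C',(658,360),.036),('D',(528,362),.036),('hinge front top corner',(277,341),.112),('cup right front',(253,20),.112)]:
    print(n,onz(c,*C(*p),z))
print('slot2',tri(c,C(227,250),d,(363.5,154.5)))
print('railfar2',tri(c,C(755,171),d,(284,261)))
for n,p,z in [('toe',(565,374),.05),('rear',(655,357),.05),('foot1',(632,338),.01),('foot2',(643,380),.01),('tr',(524,303),.014),('tr',(691,307),.014),('tr',(695,416),.014),('tr',(523,412),.014)]:
    print(n,onz(c,p[0]*.64,p[1]*.64,z))
E
```

```text
slot [0.6442 0.2463 0.112 ]
railfar [ 0.7003 -0.0842  0.025 ]
railnear [0.6673 0.2214 0.025 ]
railbot [ 0.7047 -0.0861  0.    ]
boxA [0.6321 0.0717 0.036 ]
B [ 0.6302 -0.0139  0.036 ]
C [ 0.5869 -0.0151  0.036 ]
D [0.5875 0.071  0.036 ]
hinge front top corner [0.586  0.2137 0.112 ]
cup right front [0.7964 0.2362 0.112 ]
slot2 (array([0.6454, 0.2475, 0.1083]), np.float64(0.00010483991444369781))
railfar2 (array([ 0.7227, -0.0864,  0.0202]), np.float64(0.004603343687823338))
toe [ 0.4313 -0.2779  0.05  ]
rear [ 0.452  -0.4075  0.05  ]
foot1 [ 0.4844 -0.3929  0.01  ]
foot2 [ 0.4221 -0.4032  0.01  ]
tr [ 0.5403 -0.2343  0.014 ]
tr [ 0.5284 -0.4847  0.014 ]
tr [ 0.3684 -0.4721  0.014 ]
tr [ 0.3806 -0.2228  0.014 ]
```

>>> move_arm(
  plan=[22,30,2,0,0,8.5,85,22,30,2,0,0,8.5,85,22,30,2,0,0,8.5,85,22,30,2,0,0,8.5,85,22,30,2,0,0,8.5,85,22,30,2,0,0,8.5,85,22,30,2,0,0,8.5,85,22,30,2,0,0,8.5,85,19,27,4,0,0,8.5,85,0,0,0,0,0,0,85,0,0,0,0,0,0,85],
)

```text
time: 1.25
eef_pos: [0.4448, -0.3597, 0.2512]
tcp_rot: [0.655, 0.756, -0.0, -0.0]
contact_force: [-0.8, -0.1, -0.1]
opening: 0.998
finger_force: 0.0
```

```bash
python3 - <<'E'
from h import *
c=shot('wrist','w1.png');s=ctrl.get_state();print(s['time'],s['eef_pos'],s['tcp_rot'],s['qpos'])
a=cv2.imread('pics/w1.png');cv2.imwrite('pics/w1b.png',cv2.resize(a,(800,600),interpolation=cv2.INTER_CUBIC))
E
```

```text
1.3 [ 0.44437095 -0.36030666  0.25103498] [ 6.55091268e-01  7.55549690e-01 -2.54458719e-04 -1.77946694e-04] [-8.58359069e-01  4.56001332e-02  1.81345928e+00 -5.78563489e-04
  1.28281243e+00 -1.00038409e+00]
```

View pics/w1b.png

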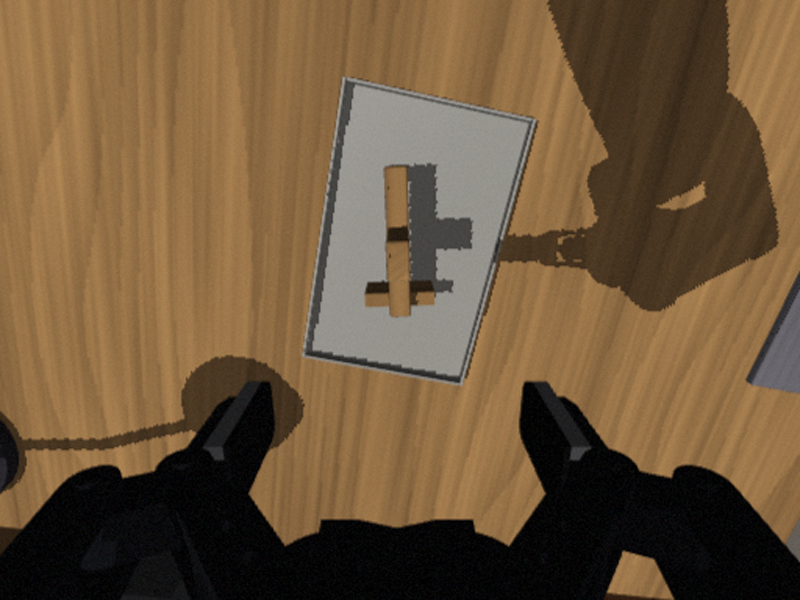

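```bash
python3 - <<'E'
from h import *
np.set_printoptions(precision=4,suppress=True)
c=load('w1.png');t=load('top0.png')
k=1.5625
P=lambda u,v,z:onz(c,u/k,v/k,z)
toe=P(396,166,.052);rear=P(400,317,.052)
print('toe',toe,'rear',rear,np.linalg.norm(toe-rear),np.degrees(np.arctan2(*(toe-rear)[[1,0]])))
print('handle top front',P(398,242,.113),'bar/handle base front',P(397.5,229,.052))
print('foot',P(366,306,.003),P(434,304,.003), 'tray',[P(*p,.014)[:2] for p in [(345,78),(537,120),(463,384),(304,355)]])
print(tri(c,(396/k,166/k),t,(565*.64,374*.64)),tri(c,(400/k,317/k),t,(654*.64,358*.64)))
# handle sec: bar edge widths
print(P(385,200,.052),P(408,200,.052),P(387,260,.113),P(410.5,260,.113))
E
```

```text
toe [ 0.4332 -0.287   0.052 ] rear [ 0.454  -0.4071  0.052 ] 0.12191353743418588 99.85192484824319
handle top front [ 0.4413 -0.3328  0.113 ] bar/handle base front [ 0.4412 -0.3339  0.052 ]
foot [ 0.4232 -0.4188  0.003 ] [ 0.4873 -0.4074  0.003 ] tray [array([ 0.3836, -0.2276]), array([ 0.5416, -0.2357]), array([ 0.5284, -0.4821]), array([ 0.3702, -0.4734])]
(array([ 0.4333, -0.2876,  0.0146]), np.float64(0.0002978734861377012)) (array([ 0.4568, -0.4306, -0.0102]), np.float64(0.0024430607850068477))
[ 0.4283 -0.3131  0.052 ] [ 0.446  -0.3105  0.052 ] [ 0.4358 -0.3458  0.113 ] [ 0.4512 -0.3435  0.113 ]
```

>>> move_arm(
  plan=[-1,14,-30,0,0,1.7,85,0,0,-40,0,0,0,85,0,0,-40,0,0,0,85,0,0,-40,0,0,0,70,0,0,-32,0,0,0,50,0,0,0,0,0,0,20,0,0,0,0,0,0,0,0,0,0,0,0,0,0,0,0,0,0,0,0,0,0,0,0,0,0,0,0,0,0,0,0,0,0,0],
  newtons=80,
)

```text
time: 2.4
eef_pos: [0.4445, -0.3473, 0.0714]
tcp_rot: [0.643, 0.766, -0.0, 0.002]
contact_force: [-1.0, 0.1, 4.1]
opening: 0.177
finger_force: 78.7
```

>>> move_arm(
  plan=[0,0,25,0,0,0,0,0,0,45,0,0,0,0,0,0,45,0,0,0,0,8,21,24,0,0,-0.5,0,17,45,0,0,0,-0.5,0,17,45,0,0,0,-0.5,0,17,45,0,0,0,-0.5,0,17,45,0,0,0,-0.5,0,17,45,0,0,0,-0.5,0,17,45,0,0,0,-0.5,0,17,45,0,0,0,-0.4,0,17,45,0,0,0,0,0],
  newtons=110,
)

```text
time: 3.6
eef_pos: [0.5877, 0.0371, 0.2083]
tcp_rot: [0.669, 0.743, 0.0, -0.0]
contact_force: [0.3, -0.7, 0.1]
opening: 0.172
finger_force: 107.3
```

>>> move_arm(
  plan=[17,45,0,0,0,0,0,17,45,0,0,0,0,0,17,40,0,0,0,0,0,10,28,0,0,0,0,0,0,0,0,0,0,0,0,0,0,0,0,0,0,0],
)

```text
time: 4.2
eef_pos: [0.6481, 0.1934, 0.2076]
tcp_rot: [0.669, 0.744, -0.001, -0.0]
contact_force: [-0.2, 0.4, -1.2]
opening: 0.174
finger_force: 107.4
```

```bash
python3 - <<'E'
from h import *
c=shot('wrist','w2.png');s=ctrl.get_state();print(s['time'],s['eef_pos'],s['tcp_rot'],s['contact_force'],2*np.degrees(np.arctan2(s['tcp_rot'][1],s['tcp_rot'][0])))
for z in(.112,.104):print(proj(c,(.644,.247,z)))
a=cv2.imread('pics/w2.png');cv2.imwrite('pics/w2b.png',cv2.resize(a,(800,600),interpolation=cv2.INTER_CUBIC))
E
```

```text
4.25 [0.64808195 0.19253419 0.20777117] [ 6.69001381e-01  7.43260809e-01 -6.73454034e-04 -2.61188745e-04] [ 0.67218013 -0.06560305 -0.22844169] 96.0198978687542
(np.float64(256.56229859665586), np.float64(133.07299133530955))
(np.float64(256.49131669158623), np.float64(132.05342316303125))
```

View pics/w2b.png

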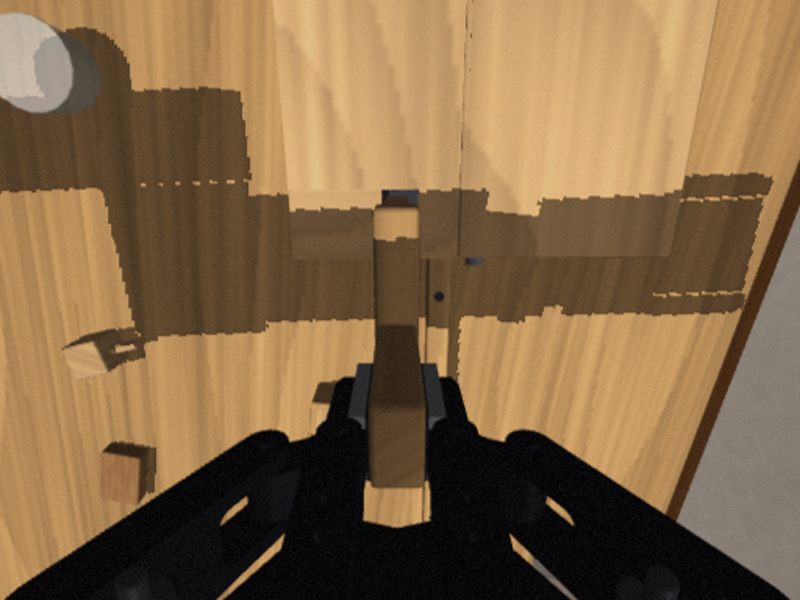

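```bash
python3 - <<'E'
from h import *
np.set_printoptions(precision=4,suppress=True)
c=load('w2.png');k=1.5625
y=np.array([-.1055,.9944])
L=onz(c,382/k,190/k,.112);Rr=onz(c,418/k,190/k,.112);m=(L+Rr)/2
print('slot back',L,Rr,np.linalg.norm(L-Rr),'centre',m[:2]-.012*y)
a=onz(c,375/k,207/k,.1883);b=onz(c,418/k,207/k,.1883);q=(a+b)/2
print('toe front',a,b,np.linalg.norm(a-b),'toe centre',q[:2]-.006*y)
# seam / cupboard: rail face and front top edge
print('bay/neigh seam',onz(c,464/k,150/k,.112),onz(c,467/k,20/k,.112),'front edge',onz(c,295/k,259/k,.112),onz(c,668/k,255/k,.112))
g=c['color'].astype(int)
sub=g[112:128,244:272].sum(2);print(sub[::2,::2])
E
```

```text
slot back [0.6329 0.2553 0.112 ] [0.6521 0.2574 0.112 ] 0.019303340510346094 centre [0.6438 0.2444]
toe front [0.633  0.2546 0.1883] [0.6487 0.2563 0.1883] 0.015870109444096416 toe centre [0.6415 0.2495]
bay/neigh seam [0.6734 0.2801 0.112 ] [0.6657 0.3384 0.112 ] front edge [0.5878 0.2124 0.112 ] [0.7959 0.2373 0.112 ]
[[491 490 494 482 468 467 470 455 439 451 470 468 479 479]
 [502 495 497 479 477 460 459 462 445 439 444 457 469 470]
 [490 499 484 484 475 463 468 461 446 426 429 447 467 461]
 [502 480 495 475 468 459 463 451 447 440 429 451 467 472]
 [500 494 477 481 469 465 464 457 441 433 422 400 468 476]
 [218  81  81 193 150 177 189 193 188 182 179 188 329 489]
 [224  88  88 187 195 180 187 184 180 177 177 188 235 233]
 [232  91 136 140 138 136 131 126 141 181 173 186 225 239]]
```

>>> move_arm(
  plan=[2,-3.5,-8,0,0,0,0,0,0,-12,0,0,0,0,0,0,-8,0,0,0,0,0,0,-4,0,0,0,0,0,0,0,0,0,0,0],
)

```text
time: 4.75
eef_pos: [0.6499, 0.1889, 0.1747]
tcp_rot: [0.669, 0.743, -0.001, -0.001]
contact_force: [1.0, -0.5, -0.7]
opening: 0.18
finger_force: 107.4
```

>>> move_arm(
  plan=[0,0,-4,0,0,0,0,0,0,-4,0,0,0,0,0,0,-4,0,0,0,0,0,0,0,0,0,0,0,0,0,0,0,0,0,0],
)

```text
time: 5.25
eef_pos: [0.6511, 0.1894, 0.165]
tcp_rot: [0.669, 0.743, 0.001, 0.001]
contact_force: [-0.0, -0.8, 1.9]
opening: 0.17
finger_force: 107.8
```

```bash
python3 - <<'E'
from h import *
t=shot('top','t1.png');a=cv2.imread('pics/t1.png')
cv2.imwrite('pics/t1b.png',cv2.resize(a[70:190,50:280],None,fx=3.4,fy=3.4))
a0=cv2.imread('pics/top0.png');
print(np.abs(a.astype(int)-a0)[130:165,110:150].sum(2).mean(), ctrl.get_state()['contact_force'],ctrl.get_state()['eef_pos'])
E
```

```text
172.45357142857142 [ 0.52965239 -1.1865448   2.38150022] [0.65112303 0.18940693 0.16504571]
```

>>> move_arm(
  plan=[0,0,-3,0,0,0,0,0,0,-1.5,0,0,0,0,0,0,0,0,0,0,0,0,0,0,0,0,0,0,0,0,0,0,0,0,0,0,0,0,0,0,0,0,0,0,0,0,0,0,0,0,0,0,0,0,0,0],
)

```text
time: 6.1
eef_pos: [0.651, 0.1893, 0.1602]
tcp_rot: [0.669, 0.743, 0.0, 0.0]
contact_force: [1.3, -1.4, 4.5]
opening: 0.172
finger_force: 108.1
```

```bash
python3 - <<'E'
from h import *
s=ctrl.get_state();print(s['contact_force'],s['eef_pos'])
t=shot('top','t1.png');d=shot('scene','s1.png');a=cv2.imread('pics/t1.png');b=cv2.imread('pics/s1.png')
A=cv2.resize(a[90:190,60:220],(640,400),interpolation=cv2.INTER_CUBIC)
cv2.imwrite('pics/t1b.png',A)
E
```

```text
[ 1.25127938 -1.40580811  4.49258011] [0.65103474 0.18934923 0.16023183]
```

View pics/t1b.png

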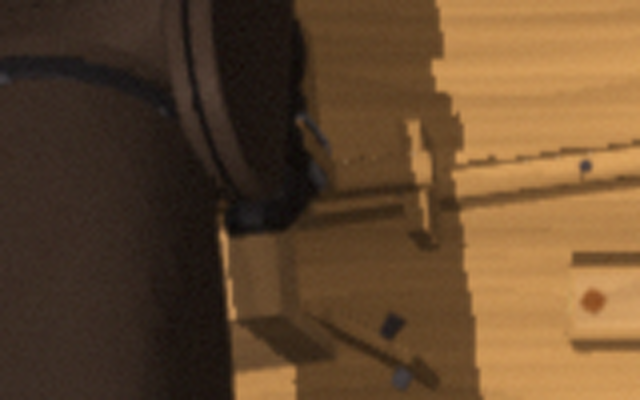

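>>> move_arm(
  plan=[0,0,10,0,0,0,0,0,0,20,0,0,0,0,0,0,20,0,0,0,0,-12.5,-15.8,0,0,0,-8.2,0,-12.5,-15.8,0,0,0,-8.2,0,-12.5,-15.8,0,0,0,-8.2,0,-12.5,-15.8,0,0,0,-8.2,0,-12.5,-15.8,0,0,0,-8.2,0,-12.5,-15.8,0,0,0,-8.2,0,-12.5,-15.8,0,0,0,-8.2,0,-12.5,-15.8,0,0,0,-8.2,0,-12.5,-15.8,0,0,0,-8.2,0],
)

```text
time: 7.4
eef_pos: [0.5358, 0.0472, 0.2082]
tcp_rot: [0.982, 0.19, -0.003, -0.001]
contact_force: [0.3, 0.2, -1.4]
opening: 0.178
finger_force: 107.5
```

>>> move_arm(
  plan=[-12.5,-15.8,0,0,0,-8.2,0,-12.5,-15.8,0,0,0,-8,0,0,0,0,0,0,0,0,0,0,0,0,0,0,0],
)

```text
time: 7.8
eef_pos: [0.5122, 0.016, 0.2089]
tcp_rot: [0.999, 0.053, -0.001, -0.001]
contact_force: [0.5, -0.2, -0.5]
opening: 0.175
finger_force: 107.5
```

```bash
python3 - <<'E'
from h import *
c=shot('wrist','w3.png');s=ctrl.get_state();print(s['time'],s['eef_pos'],s['tcp_rot'],s['contact_force'],2*np.degrees(np.arctan2(s['tcp_rot'][1],s['tcp_rot'][0])))
a=cv2.imread('pics/w3.png');cv2.imwrite('pics/w3b.png',cv2.resize(a,(800,600),interpolation=cv2.INTER_CUBIC))
E
```

```text
7.85 [0.51269177 0.01615673 0.20918226] [ 9.98573203e-01  5.33909415e-02 -8.60265848e-04 -4.75157259e-04] [-0.31938461  0.70447893 -1.42719213] 6.121064646553912
```

View pics/w3b.png

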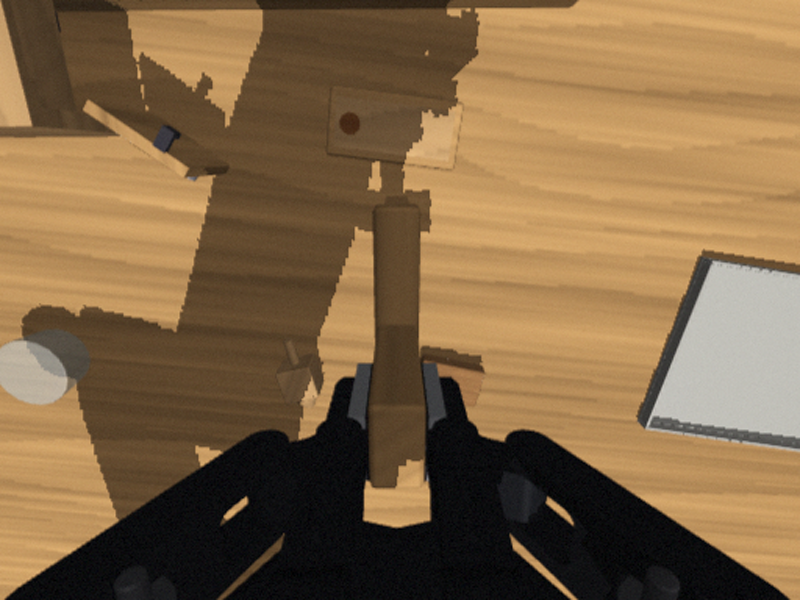

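```bash
python3 - <<'E'
from h import *
np.set_printoptions(precision=4,suppress=True)
c=load('w3.png');k=1.5625
P=np.array([onz(c,u/k,v/k,.036)[:2] for u,v in [(332,87),(463,102),(456,168),(327,154)]])
print(P,P.mean(0))
for d in (P[0]-P[1],P[3]-P[2]):print(np.linalg.norm(d),np.degrees(np.arctan2(d[1],d[0])))
print('rail near face top', onz(c,500/k,8/k,.025))
O=np.array([.6685,.223]);a=np.radians(6.1);Rc=np.array([[np.cos(a),-np.sin(a)],[np.sin(a),np.cos(a)]])
print('cup frame',(P-O)@Rc,(P.mean(0)-O)@Rc)
t=onz(c,397/k,207/k,.1895);print('toe front',t[:2])
print('start TCP',O+Rc@np.array([-.176,-.190]))
E
```

```text
[[ 0.6305  0.0711]
 [ 0.6308 -0.0164]
 [ 0.5885 -0.0182]
 [ 0.5881  0.072 ]] [0.6095 0.0271]
0.0875689220743445 90.21242582726016
0.0901656450227347 90.2624252755843
rail near face top [ 0.69   -0.0331  0.025 ]
cup frame [[-0.054  -0.147 ]
 [-0.0629 -0.2341]
 [-0.1051 -0.2313]
 [-0.096  -0.1416]] [-0.0795 -0.1885]
toe front [0.5741 0.0219]
start TCP [0.5137 0.0154]
```

>>> move_arm(
  plan=[0,0,-40,0,0,0,0,0,0,-45,0,0,0,0,0,0,-40,0,0,0,0,0,0,-12,0,0,0,0,7,0.7,0,0,0,0,0,7,0.7,0,0,0,0,0,7,0.7,0,0,0,0,0,7,0.7,0,0,0,0,0,7,0.7,0,0,0,0,0,7,0.7,0,0,0,0,0,7,0.8,0,0,0,0,0,0,0,0,0,0,0,0],
)

```text
time: 9.05
eef_pos: [0.5635, 0.0206, 0.0731]
tcp_rot: [0.999, 0.052, 0.001, 0.0]
contact_force: [-0.2, 0.0, -1.3]
opening: 0.171
finger_force: 107.5
```

>>> move_arm(
  plan=[4,0.4,0,0,0,0,0,4,0.4,0,0,0,0,0,4,0.4,0,0,0,0,0,3,0.3,0,0,0,0,0,0,0,0,0,0,0,0],
)

```text
time: 9.55
eef_pos: [0.5777, 0.0221, 0.0729]
tcp_rot: [0.999, 0.052, 0.0, 0.0]
contact_force: [0.8, -1.1, -2.0]
opening: 0.176
finger_force: 107.5
```

>>> move_arm(
  plan=[2,0.2,0,0,0,0,0,2,0.2,0,0,0,0,0,0,0,0,0,0,0,0],
)

```text
time: 9.85
eef_pos: [0.5814, 0.0225, 0.0729]
tcp_rot: [0.999, 0.052, 0.0, -0.0]
contact_force: [0.0, 0.0, -1.7]
opening: 0.176
finger_force: 107.4
```

>>> move_arm(
  plan=[1,0.1,0,0,0,0,0,1,0.1,0,0,0,0,0,0,0,0,0,0,0,0],
)

```text
time: 10.15
eef_pos: [0.5829, 0.0227, 0.0728]
tcp_rot: [0.999, 0.052, -0.0, -0.0]
contact_force: [-1.8, 0.1, -0.0]
opening: 0.173
finger_force: 107.5
```

>>> move_arm(
  plan=[1,0.1,0,0,0,0,0,1,0.1,0,0,0,0,0,0,0,0,0,0,0,0],
)

```text
time: 10.45
eef_pos: [0.5838, 0.023, 0.0725]
tcp_rot: [0.999, 0.053, -0.002, -0.0]
contact_force: [-5.9, 0.5, 2.3]
opening: 0.176
finger_force: 107.7
```

>>> move_arm(
  plan=[-5,-0.5,0,0,0,0,0,-10,-1.1,10,0,0,0,0,0,0,40,0,0,0,0,0,0,36,0,0,0,0,9.2,-11.2,0,0,0,7.8,0,9.2,-11.2,0,0,0,7.8,0,9.2,-11.2,0,0,0,7.8,0,9.2,-11.2,0,0,0,7.8,0,9.2,-11.2,0,0,0,7.8,0,9.2,-11.2,0,0,0,7.8,0,9.2,-11.2,0,0,0,7.8,0,9.2,-11.2,0,0,0,7.8,0],
)

```text
time: 11.65
eef_pos: [0.6448, -0.069, 0.159]
tcp_rot: [0.826, 0.564, 0.001, 0.001]
contact_force: [-0.3, -0.2, -1.3]
opening: 0.177
finger_force: 107.4
```

>>> move_arm(
  plan=[9.2,-11.2,0,0,0,7.8,0,9.2,-11.2,0,0,0,7.8,0,0,0,0,0,0,0,0,0,0,0,0,0,0,0],
)

```text
time: 12.05
eef_pos: [0.6622, -0.0907, 0.1587]
tcp_rot: [0.744, 0.668, 0.0, 0.0]
contact_force: [-0.2, -0.1, -1.7]
opening: 0.175
finger_force: 107.4
```

```bash
python3 - <<'E'
from h import *
c=shot('wrist','w4.png');s=ctrl.get_state();print(s['time'],s['eef_pos'],s['tcp_rot'],s['contact_force'],2*np.degrees(np.arctan2(s['tcp_rot'][1],s['tcp_rot'][0])))
a=cv2.imread('pics/w4.png');cv2.imwrite('pics/w4b.png',cv2.resize(a,(800,600),interpolation=cv2.INTER_CUBIC))
E
```

```text
12.1 [ 0.66195148 -0.09036039  0.15864186] [ 7.43959992e-01  6.68224136e-01  1.79987011e-04 -3.42122104e-05] [-0.22192906  0.15649153 -1.52770305] 83.86030236672367
```

View pics/w4b.png

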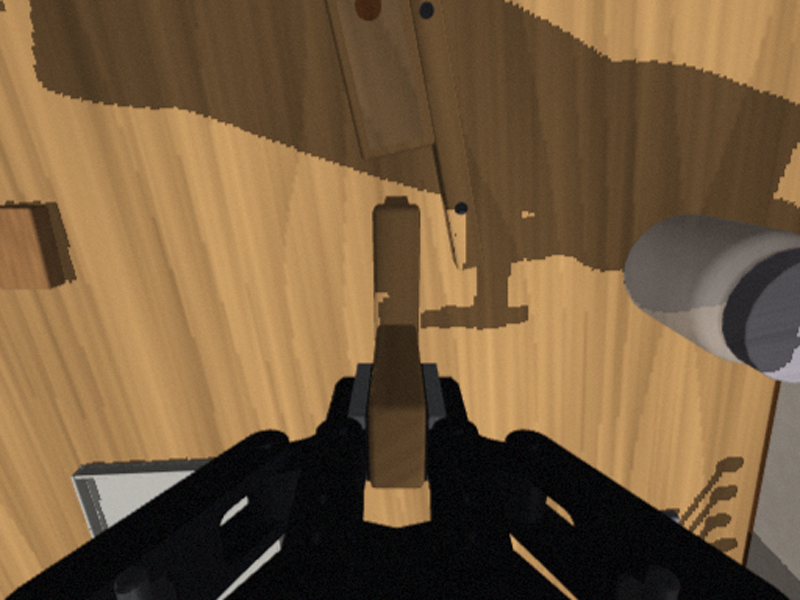

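```bash
python3 - <<'E'
from h import *
np.set_printoptions(precision=4,suppress=True)
c=load('w4.png');k=1.5625
O=np.array([.6685,.223]);a=np.radians(6.1);Rc=np.array([[np.cos(a),-np.sin(a)],[np.sin(a),np.cos(a)]])
f=lambda u,v,z:(onz(c,u/k,v/k,z)[:2]-O)@Rc
print('box rear',f(361,157,.036),f(435,145,.036),'box left far',f(330,10,.036),'right far',f(410,10,.036))
print('rail face end',f(458,266,.0),f(433,145,.025))
s=ctrl.get_state();h=np.array([np.sin(np.radians(12.2)),np.cos(np.radians(12.2))])
tcp=(s['eef_pos'][:2]-O)@Rc;print('tcp cup',tcp,'toe mid',tcp+.061*h,'corner',tcp+.061*h+.005*np.array([-h[1],h[0]]))
print('toe mid img',f(397,206,.1586-.0684+.049))
for d in ([-.033,-.25],[-.031,-.2]):pass
E
```

```text
box rear [-0.0432 -0.2287] [ 0.0002 -0.2313] box left far [-0.0418 -0.1533] right far [-0.0003 -0.1623]
rail face end [ 0.0044 -0.3148] [-0.    -0.231]
tcp cup [-0.0398 -0.3109] toe mid [-0.0269 -0.2513] corner [-0.0318 -0.2502]
toe mid img [-0.0265 -0.25  ]
```

>>> move_arm(
  plan=[0,0,-30,0,0,0,0,0,0,-40,0,0,0,0,0,0,-16,0,0,0,0,-0.6,6,0,0,0,0,0,-0.6,6,0,0,0,0,0,-0.4,4,0,0,0,0,0,-0.2,3,0,0,0,0,0,-0.2,3,0,0,0,0,0,-0.2,4,0,0,0,0,0,-0.4,5,0,0,0,0,0,-0.4,6,0,0,0,0,0,-0.4,6,0,0,0,0,0],
)

```text
time: 13.3
eef_pos: [0.6587, -0.0474, 0.0728]
tcp_rot: [0.743, 0.669, -0.0, 0.0]
contact_force: [-0.3, -1.8, 1.1]
opening: 0.175
finger_force: 107.6
```

>>> move_arm(
  plan=[-0.4,6,0,0,0,0,0,-0.4,6,0,0,0,0,0,-0.4,6,0,0,0,0,0,-0.4,6,0,0,0,0,0,-0.4,6,0,0,0,0,0,-0.4,6,0,0,0,0,0,-0.4,6,0,0,0,0,0,-0.4,6,0,0,0,0,0,-0.4,6,0,0,0,0,0,-0.4,6,0,0,0,0,0],
)

```text
time: 14.3
eef_pos: [0.6547, 0.0128, 0.0728]
tcp_rot: [0.743, 0.669, -0.0, -0.0]
contact_force: [-0.1, -1.8, -0.6]
opening: 0.171
finger_force: 107.6
```

```bash
python3 - <<'E'
from h import *
np.set_printoptions(precision=4,suppress=True)
c=shot('wrist','w5.png')
O=np.array([.6685,.223]);a=np.radians(6.1);Rc=np.array([[np.cos(a),-np.sin(a)],[np.sin(a),np.cos(a)]])
s=ctrl.get_state();print(s['time'],s['eef_pos'],s['contact_force']);h=np.array([np.sin(np.radians(12.2)),np.cos(np.radians(12.2))])
tcp=(s['eef_pos'][:2]-O)@Rc;print('corner',tcp+.061*h+.005*np.array([-h[1],h[0]]))
E
```

```text
14.35 [0.6546 0.0138 0.0728] [-0.0297  0.1166 -1.6896]
corner [-0.028  -0.1458]
```

```bash
python3 - <<'E'
from h import *
a=cv2.imread('pics/w5.png');d=shot('scene','s5.png');b=cv2.imread('pics/s5.png')
cv2.imwrite('pics/m5.png',np.hstack([cv2.resize(a[:220,130:380],(400,352),interpolation=cv2.INTER_CUBIC),cv2.resize(b[110:286,240:440],(400,352),interpolation=cv2.INTER_CUBIC)]))
E
```

```text
(no output)
```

View pics/m5.png

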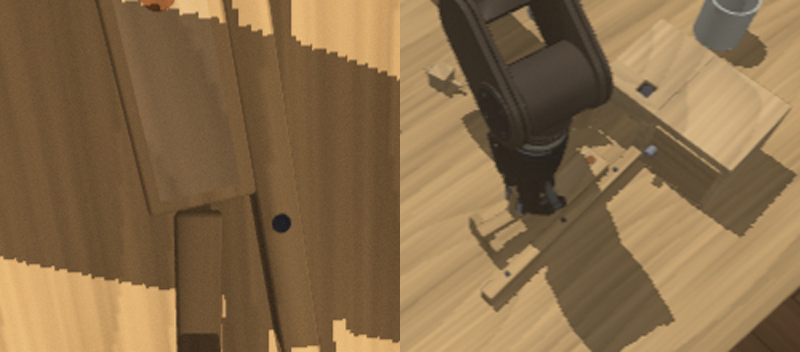

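>>> move_arm(
  plan=[-0.4,6,0,0,0,0,0,-0.4,6,0,0,0,0,0,-0.4,6,0,0,0,0,0,-0.4,6,0,0,0,0,0,-0.4,6,0,0,0,0,0,-0.4,6,0,0,0,0,0,-0.4,6,0,0,0,0,0,-0.4,6,0,0,0,0,0,-0.4,6,0,0,0,0,0,-0.4,6,0,0,0,0,0,-0.4,6,0,0,0,0,0,-0.4,6,0,0,0,0,0],
)

```text
time: 15.6
eef_pos: [0.6499, 0.0848, 0.0728]
tcp_rot: [0.743, 0.669, -0.0, -0.0]
contact_force: [-0.1, -1.9, -0.9]
opening: 0.176
finger_force: 107.7
```

>>> move_arm(
  plan=[-0.5,6,0,0,0,0,0,-0.5,6,0,0,0,0,0,-0.5,6,0,0,0,0,0,-0.5,6,0,0,0,0,0,-0.5,6,0,0,0,0,0,-0.5,6,0,0,0,0,0,-0.5,6,0,0,0,0,0,-0.5,6,0,0,0,0,0,-0.5,6,0,0,0,0,0,-0.5,6,0,0,0,0,0,-0.5,6,0,0,0,0,0],
)

```text
time: 16.7
eef_pos: [0.6444, 0.1508, 0.0728]
tcp_rot: [0.743, 0.669, -0.0, -0.0]
contact_force: [-1.1, -1.6, -1.9]
opening: 0.172
finger_force: 107.7
```

```bash
python3 - <<'E'
from h import *
np.set_printoptions(precision=4,suppress=True)
c=shot('wrist','w6.png')
O=np.array([.6685,.223]);a=np.radians(6.1);Rc=np.array([[np.cos(a),-np.sin(a)],[np.sin(a),np.cos(a)]])
s=ctrl.get_state();print(s['time'],s['eef_pos'],s['contact_force']);h=np.array([np.sin(np.radians(12.2)),np.cos(np.radians(12.2))])
tcp=(s['eef_pos'][:2]-O)@Rc;print('corner',tcp+.061*h+.005*np.array([-h[1],h[0]]))
E
```

```text
16.75 [0.6443 0.1518 0.0728] [ 0.2189 -0.0128 -1.2329]
corner [-0.0236 -0.0075]
```

>>> move_arm(
  plan=[-0.5,6,0,0,0,0,0,-0.5,6,0,0,0,0,0,-0.4,4,0,0,0,0,0,-0.2,2.5,0,0,0,0,0,-0.1,1.5,0,0,0,0,0,0,0,0,0,0,0,0],
)

```text
time: 17.35
eef_pos: [0.6428, 0.1706, 0.0728]
tcp_rot: [0.743, 0.669, 0.0, -0.0]
contact_force: [0.3, -0.4, -1.4]
opening: 0.172
finger_force: 107.7
```

```bash
python3 - <<'E'
from h import *
np.set_printoptions(precision=4,suppress=True)
O=np.array([.6685,.223]);a=np.radians(6.1);Rc=np.array([[np.cos(a),-np.sin(a)],[np.sin(a),np.cos(a)]])
s=ctrl.get_state();print(s['time'],s['eef_pos'],s['contact_force']);h=np.array([np.sin(np.radians(12.2)),np.cos(np.radians(12.2))])
tcp=(s['eef_pos'][:2]-O)@Rc;print('corner',tcp+.061*h+.005*np.array([-h[1],h[0]]))
# tray centre & original grip
print(np.mean([[ 0.3836, -0.2276],[ 0.5416, -0.2357],[ 0.5284, -0.4821],[ 0.3702, -0.4734]],0))
E
```

```text
17.35 [0.6428 0.1706 0.0728] [ 0.2594 -0.4364 -1.3964]
corner [-0.0231  0.0113]
[ 0.4559 -0.3547]
```

>>> move_arm(
  plan=[0.5,-5,0,0,0,0,0,2,-20,0,0,0,0,0,2.1,-20,0,0,0,0,0,2.1,-20,0,0,0,0,0,2.1,-20,0,0,0,0,0,1.7,-15,20,0,0,0,0,0,0,40,0,0,0,0,0,0,40,0,0,0,0,0,0,0,0,0,0,0],
)

```text
time: 18.25
eef_pos: [0.6579, 0.0697, 0.1815]
tcp_rot: [0.743, 0.669, 0.006, 0.005]
contact_force: [0.8, 0.2, -0.6]
opening: 0.173
finger_force: 107.8
```

>>> move_arm(
  plan=[-10.9,-21.8,0,0,0,1.6,0,-20.9,-41.8,0,0,0,1.6,0,-20.9,-41.8,0,0,0,1.6,0,-20.9,-41.8,0,0,0,1.6,0,-20.9,-41.8,0,0,0,1.6,0,-20.9,-41.8,0,0,0,1.6,0,-20.9,-41.8,0,0,0,1.6,0,-20.9,-41.8,0,0,0,1.6,0,-20.9,-41.8,0,0,0,1.6,0,-20.9,-41.8,0,0,0,1.6,0,-10,-20,0,0,0,0.2,0,0,0,0,0,0,0,0],
)

```text
time: 19.45
eef_pos: [0.4426, -0.3504, 0.1723]
tcp_rot: [0.643, 0.766, -0.0, 0.0]
contact_force: [-0.4, -0.4, -0.4]
opening: 0.169
finger_force: 107.8
```

```bash
python3 - <<'E'
from h import *
np.set_printoptions(precision=4,suppress=True)
s=ctrl.get_state();print(s['time'],s['eef_pos'],2*np.degrees(np.arctan2(s['tcp_rot'][1],s['tcp_rot'][0])),(np.array([.4445,-.3473,.0714])-s['eef_pos'])*1000)
t=shot('top','t7.png');d=shot('scene','s7.png')
# box visibility check in bay region / rail area vs. start, box gone from rail: mean diffs along rail
a0=load('top0.png')['color'].astype(int);a=t['color'].astype(int)
for n,P in [('oldbox',(.609,.028,.036)),('slot',(.644,.246,.112)),('railcentre',(.685,.05,.025)),('matchbox',(.4,-.045,.016)),('votive',(.38,.3,.035))]:
    u,v=map(int,proj(t,P));print(n,np.abs(a[v-3:v+4,u-3:u+4]-a0[v-3:v+4,u-3:u+4]).mean())
# any box remaining along rail: pixels at box-top centreline
O=np.array([.6685,.223]);r=np.radians(6.1)
for y in range(-240,20,20):
    p=O+np.array([-.022*np.cos(r)-y/1e3*np.sin(r),-.022*np.sin(r)+y/1e3*np.cos(r)]);u,v=map(int,proj(t,[*p,.0]));print(y,a[v,u],end=' ')
E
```

```text
19.45 [ 0.4426 -0.3504  0.1723] 99.92192539882352 [   1.8586    3.1198 -100.9378]
oldbox 10.73469387755102
slot 5.129251700680272
railcentre 8.564625850340136
matchbox 62.82312925170068
votive 10.217687074829932
-240 [183 133  78] -220 [178 128  75] -200 [180 132  75] -180 [182 132  77] -160 [178 131  75] -140 [176 126  71] -120 [178 130  75] -100 [182 132  77] -80 [183 135  78] -60 [188 135  79] -40 [189 138  78] -20 [184 135  78] 0 [178 129  73]
```

>>> move_arm(
  plan=[2,3,-30,0,0,0,0,0,0,-40,0,0,0,0,0,0,-20,0,0,0,0,0,0,-6,0,0,0,0,0,0,-3,0,0,0,0,0,0,-1,0,0,0,0,0,0,0,0,0,0,0],
)

```text
time: 20.25
eef_pos: [0.4472, -0.3453, 0.0744]
tcp_rot: [0.641, 0.767, -0.0, 0.001]
contact_force: [-0.9, 0.2, -1.5]
opening: 0.17
finger_force: 107.7
```

>>> move_arm(
  plan=[0,0,-1,0,0,0,0,0,0,0,0,0,0,0,0,0,0,0,0,0,0],
)

```text
time: 20.55
eef_pos: [0.4464, -0.345, 0.0723]
tcp_rot: [0.641, 0.767, -0.0, 0.0]
contact_force: [-0.7, -0.4, -1.4]
opening: 0.17
finger_force: 107.7
```

>>> move_arm(
  plan=[0,0,-1,0,0,0,0,0,0,0,0,0,0,0,0,0,0,0,0,0,0],
)

```text
time: 20.85
eef_pos: [0.4465, -0.3452, 0.0716]
tcp_rot: [0.641, 0.767, -0.0, 0.0]
contact_force: [-0.8, -0.8, 3.7]
opening: 0.177
finger_force: 108.4
```

>>> move_arm(
  plan=[0,0,-0.7,0,0,0,0,0,0,0,0,0,0,0,0,0,0,0,0,0,0],
)

```text
time: 21.15
eef_pos: [0.4466, -0.3454, 0.0714]
tcp_rot: [0.641, 0.767, -0.0, 0.0]
contact_force: [-1.3, 0.6, 6.0]
opening: 0.175
finger_force: 109.1
```

>>> move_arm(
  plan=[0,0,0,0,0,0,20,0,0,0,0,0,0,26,0,0,0,0,0,0,40,0,0,0,0,0,0,60,0,0,0,0,0,0,70,0,0,0,0,0,0,70,0,0,0,0,0,0,70,0,0,10,0,0,0,70,0,0,30,0,0,0,70,0,0,45,0,0,0,70,0,0,45,0,0,0,70,0,0,0,0,0,0,70],
  newtons=20,
)

```text
time: 22.35
eef_pos: [0.4494, -0.3481, 0.2097]
tcp_rot: [0.641, 0.767, -0.001, 0.008]
contact_force: [-0.3, -0.8, 0.3]
opening: 0.818
finger_force: 0.0
```

>>> move_arm(
  plan=[0,-14,40,0,0,0,70,0,0,10,0,0,0,70,0,0,0,0,0,0,70,0,0,0,0,0,0,70],
)

```text
time: 22.75
eef_pos: [0.4459, -0.358, 0.2487]
tcp_rot: [0.641, 0.767, 0.0, -0.001]
contact_force: [-0.2, 0.3, 0.2]
opening: 0.819
finger_force: 0.0
```

```bash
python3 - <<'E'
from h import *
np.set_printoptions(precision=4,suppress=True)
s=ctrl.get_state();c=shot('wrist','w8.png');t=shot('top','t8.png');print(s['time'],s['eef_pos'])
# segment stick (brown) inside tray: saturated pixels in a window around predicted bar
def blob(c):
    hsv=cv2.cvtColor(c['color'],cv2.COLOR_RGB2HSV);m=(hsv[:,:,1]>90).astype(np.uint8)
    q=np.array([proj(c,(*p,.003)) for p in [(.392,-.24),(.53,-.247),(.517,-.472),(.382,-.462)]],int)
    M=np.zeros_like(m);cv2.fillPoly(M,[q],1);return m&M
m=blob(c);cs,_=cv2.findContours(m,0,1);k=max(cs,key=cv2.contourArea)[:,0];print(len(k),cv2.contourArea(k))
top=k[k[:,1]==k[:,1].min()].mean(0);bot=k[k[:,1]==k[:,1].max()].mean(0)
A,B=onz(c,*top,.052),onz(c,*bot,.052);print(A,B,np.linalg.norm(A-B))
lf=k[k[:,0]==k[:,0].min()].mean(0);rt=k[k[:,0]==k[:,0].max()].mean(0);print('foot',onz(c,*lf,.01),onz(c,*rt,.01))
# bystanders & door vs. earlier pictures
d0=load('s7.png');d=shot('scene','s8.png')
x=np.abs(load('scene0.png')['color'].astype(int)-d['color']).sum(2)
for n,P in [('votive',(.385,.297,.02)),('matchbox',(.4,-.045,.01)),('dreidel',(.39,.085,.015))]:
    u,v=map(int,proj(d,P));print(n,(u,v),x[v-8:v+9,u-8:u+9].mean())
E
```

```text
22.75 [ 0.4459 -0.358   0.2487]
265 1724.5
[ 0.4356 -0.2843  0.052 ] [ 0.4554 -0.4026  0.052 ] 0.11999749483550373
foot [ 0.4247 -0.4067  0.01  ] [ 0.487 -0.393  0.01 ]
votive (308, 110) 9.238754325259515
matchbox (224, 170) 110.38754325259515
dreidel (257, 145) 36.85121107266436
```

```bash
python3 - <<'E'
from h import *
np.set_printoptions(precision=4,suppress=True)
k=1.5625
print('top0',onz(load('top0.png'),415*.64,384*.64,.016),'w3 far-right corner',onz(load('w3.png'),484/k,372/k,.016),'w4 right corners',onz(load('w4.png'),50/k,205/k,.016),onz(load('w4.png'),62/k,287/k,.016))
t=load('t8.png');t0=load('top0.png')
for n,c in(('0',t0),('8',t)):
    g=c['color'][235:268,180:275].astype(int);r=g[:,:,0]/(g[:,:,2]+1.);print(n,g[::4,::6,0])
# box in bay: orange knot visible from scene?
E
```

```text
top0 [ 0.4244 -0.068   0.016 ] w3 far-right corner [ 0.4236 -0.0704  0.016 ] w4 right corners [ 0.4437 -0.0165  0.016 ] [ 0.4321 -0.0711  0.016 ]
0 [[178 177 177  91  94  91  93  93  95  91  86  89  91  88  89  91]
 [186 185 121  94  95  92  92  93  89  91  88  90  87  88  87  86]
 [171 171 132  88  83  80  81  78  78  79  80  81  84  81  83  82]
 [167 170 175  91  87  88  91  90  91  90  90  75  70  72  75  87]
 [173 176  82  93  84  87  83  82  83  80  71  68  68  75  74  77]
 [167 166  91  94  88  88  86  87  85  88  82  68  73  71  72 119]
 [177 167  91  98  82  87  88  83  78  79  75  68  73  70  78 169]
 [176  93  89  84  79  93  87  89  84  87  86  84 171 171 167 167]
 [179  89  85  65  89  85  82  80  81  79  81  83 166 165 165 167]]
8 [[ 93  95  94  95  93  95  96  98  94  97 130 192 190 193 190 192]
 [100  98  97  96  94  96  98  99  96 102 190 191 188 188 186 177]
 [ 91  85  98  88  88  90  83  86 127 172 173  87  90 103 100 178]
 [ 87  89 101  92  95  93  96 137 188 189 177 154 156 163 154 183]
 [ 95  92  82  98  90  88  88 176 174 169 150 148 147 156 160 165]
 [ 86  88  95 103  90  89  97 184 185 186 109 157 160 156 155 174]
 [ 92  94  93 103  87  93 179 172 168 171 165 154 155 160 160 175]
 [ 93  93  96  89  88 108 189 187 187 184 181 181 179 179 172 177]
 [ 94  93  90  68  94 188 172 174 175 173 174 173 173 172 176 173]]
```

```bash
python3 -c "
from plant import order
print(order.sign_off())"
```

```text
the job is handed in; nothing more can be done
None
```

The job is handed in at about 23 s of the 72 s: the door sprang open, the box was fed flat along the rail until its rear end was about 11 mm past the doorway, and the stick stands in the tray, released; that final box depth comes from the stick's position and a clear rail in the top view, as I had no pictures left to see the box inside.

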